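Nip a goat tag in the butterfly-knob marking jig

TASK

Lay the lilac rectangular goat tag flat in the open nest of the green marking jig and let go of it, then turn the brass butterfly knob clockwise until the sprung jaw holds the tag firmly against the stop jaw (about 14 N, never over-tightened), and let go of the knob. Do not lean on the metal panel beside the knob, and leave all other things where they are.

Things in the scene. Friction and masses are not known exactly. Their poses are not given: they have to be found in the camera images.
- tag: Lilac rectangular goat tag, about 30 g, lying flat, stud up. Plate 50 (its x) x 36 (y) x 8 mm; mid-top a flat-sided stud block 14 (x) x 22 (y) mm rises 18 mm more (26 in all): pinch it across its 14 mm. White stripe near the +x end. Origin: centre of the plate's underside, z up. It may lie in the nest either way round along x.
- jig: Green marking jig, fixed. Base plate 140 (x) x 260 (y) x 14 mm; origin: centre of underside, z up. Along its middle from -y to +y: panel; brass butterfly knob (axis y = -70 mm) on a dark 50 x 50 mm housing, top z = 30 mm; black sprung jaw; nest; steel stop jaw. The tag lies on the plate between the jaws, its 36 mm along y.
- jaw_open (a point): Fixed point on the jig (x 0, y 0, z 22 mm): middle of the sprung jaw's face when the knob reads 0. The jaw is 36 mm wide (x), z 15 to 30 mm, and goes to +y by 12 mm per rad. It slides the tag to the stop jaw; once nipped, its spring gives 6 N at once, then 6 N more per 0.1 rad. Firm is 9 to 20 N: 0.14 rad past the nip is right. Over 25 N spoils the tag.
- stop_range (a point): Fixed point on the jig (x 0, y 48, z 14 mm): mean place of the stop jaw's face. The stop jaw, 50 (x) x 20 (y) x 14 mm, is screwed on the plate with its face up to 3 mm to either side of this point in y; its true place is not reported, so the nip must be felt.
- nest (a point): Where the centre of the tag's underside is best laid: on the jig's plate, x 0, y 22.2, z 14 mm in the jig's frame, axes those of the jig (tag's x along jig's x). About 4 mm room to the sprung jaw (3 at least), 4 to 11 mm to the stop jaw.
- wing (a joint): Knob angle, rad: 0 to 0.12 at the start (open), grows clockwise seen from above (tightens), ends at 2.2. At 0 the wings lie along the jig's x, at 1.57 along y with a tip 6 mm off the panel. Steady friction 0.28 N m either way; stays where left. At the nip (0.75 to 1.25) the torque steps up 0.07 N m, then climbs 0.07 N m per 0.1 rad (0.012 N m per N of hold).
- wing_grip (a point): On the knob's vertical axis at mid-height of the wings (51 mm above the table). The wings are one flat brass bar 68 mm long, 10 mm thick, 22 mm high (z 40 to 62 mm), on a round hub of 22 mm diameter that ends at z 41 mm. Turns with the knob: x along the wings.
- panel: Upright aluminium panel fixed on the jig, 110 (x) x 6 (y) x 58 mm high, top at z = 72 mm; its face is 40 mm from the knob's axis on the jig's -y side. Origin: centre of its lower edge. Bears no more than 12 N from the robot.
- button_tag: Small round lilac button tag, 30 mm across, 18 mm high with its stud; to be left alone. Origin: centre of underside.
- pin_cup: Frosted plastic pin cup, 60 mm across, 55 mm high; to be left alone. Origin: centre of underside.
- salve_jar: Amber jar with white cap, 52 mm across, 60 mm high; to be left alone. Origin: centre of underside.
- applicator: Steel tag applicator (pliers), 180 mm long along its x, 80 mm wide, 20 mm high, lying at the back; to be left alone. Origin: near the middle, underside.
- remover: Stubby tag remover, bone handle and steel hook, 115 mm long along its x, 25 mm high; to be left alone. Origin: underside at the ferrule.
- brush: Brush lying on the left; to be left alone. Origin: on its length, underside.
There are look-alikes about, which are no part of the job. Leave any red or turquoise look-alike of the tag alone.

How it is judged:
By the outcome, as a careful person would: the job done as asked, in the order asked, and still so for the second after the job is handed in, with the robot touching nothing.
It also fails if it takes over 58 s, if anything falls off the work surface, if the arm or the gripper's body presses on something with over 40 N, if the wrist force passes 120 N, or if a joint passes its speed limit or range.

ROBOT

A 6-joint arm with a two-finger parallel gripper is mounted at the origin on the work surface. World frame = base frame: x ahead of the robot, y to its left, z up, the work surface at z = 0. Lengths are in mm, angles in rad, forces in N, time in s.
With the tool pointing down it reaches from about 250 to 800 mm from the base axis. Payload 8.5 kg.
Tool frame: the origin (TCP) lies on the mounting face of the last link; the fingertips stand 173 mm ahead of it and the grasp point (between the pads) lies 155 mm ahead of it; z points along the fingers, y is the line along which they close (so a half turn about z gives the same grasp; the last joint's range is limited). The gripper opens to 85 mm and grips with 20 to 120 N. Pads are 22 mm wide; open, the fingers measure 114 mm over their backs; the gripper's body (76 mm by 85 mm) begins 54 mm behind the grasp point. The pads swing forward as they close: fully open they stand 13 mm farther back than shut.
Start: joints at [1.25, 0.238, -0.013, 1.319, 0, 1.571], TCP at [165.536, 498.192, 404.676] pointing down, gripper open.
Joint ranges: [-2.66, 2.66], [-1.03, 1.9], [-1.14, 1.46], [-1.82, 2.27], [-1.45, 1.34], [-3.14, 3.14]. Speed limits (rad/s): [2.22, 2.22, 2.79, 3.14, 3.14, 3.14].

INTERFACE

Orientations are given as a 3x3 rotation matrix whose columns are the frame's x, y, z axes.
In Python, from workcell import bot gives the robot as it stands. The module is installed in compiled form; this text tells all that it offers.
- The arm moves only by the tool jog_arm, never from a script. Its argument "increments" is a list that holds one entry, the list of rows, each a list of 5 numbers: the shift along the tool's x, y, z in cm, then the turn about the tool's z in degrees, then the opening, from 0 (shut) to 1 (fully open). In form: [[[dx, dy, dz, spin, fingers], ...]]. A call has 1 to 12 rows; each row is the pose to reach, as a shift and turn from the pose commanded when the call began, along the tool's axes at that moment; what a row does not reach only later rows make up. A row lasts 1/10 s, in which the tool goes at most 50 mm and 8.59 degrees, less where a joint would pass 70% of its speed; a pose out of reach is approached as far as the arm can. A call with a gripper value outside its range is refused whole. The fingers move at their own pace and stop on an object; the grip force is fixed at half the most. Time passes only in rows, so rows that repeat a pose let the fingers close. It gives the time, the measured TCP pose, the force, the opening and the grip force at its end, in the units of the state.
- bot.get_state(): the state, without advancing time (a new reading comes with each control period).
- bot.capture(name): name is "scene" or "side" or "wrist"; returns the picture (420x560x3 uint8, red, green, blue); there is no depth.
- bot.get_calibration(name): a dict with "fx", "fy", "cx", "cy" (pixels), "dist_coeffs" ([k1, k2, p1, p2, k3] as OpenCV has them; the pictures are not rectified), "world_from_camera" (4x4, takes a point from camera to world coordinates); the wrist camera has in their place "hand_eye" (4x4, takes a point from camera to tool coordinates, whose origin is the TCP and whose axes are the flange's). Camera axes: x right, y down, z forward; pixel columns grow to the right and rows downward; lengths in mm; the calibration is good to about 2 mm. A picture is of the moment at which its call begins: read the wrist's pose just before it. get_calibration takes no time and is no camera call.
- bot.sign_off(): hands the job in; it is judged then, once.
The state is a dict: "time_s": time; "joints": joint angles; "joint_velocities": joint speeds; "tau": joint torques, N m; "tcp_pos": TCP position; "tool_rot": TCP orientation; "wrist_force": force on the tool from outside, world axes, zero at the start; "torque": the same for the moment, N m; "gripper_width": opening from 0.0 (shut) to 1.0 (fully open); "grasp_force": force on a finger pad.
Only numpy, scipy, OpenCV 4.12 (cv2) and the standard library are available. Lean on these libraries where they do the work, as an engineer would, in place of code of your own. Each camera call takes 0.05 s, during which the arm holds its last target. There are 200 camera calls.

## Working session

There is one attempt and no reset: what is moved stays moved. The work goes in short steps, Python scripts to look and compute and a tool call to move; the robot and the scene stay as the last step left them, time stands still between calls to the robot, and variables do not carry over. Pictures are saved under pics/ and viewed, at most 14 in all, crops included, and the job is handed in when it is done.

Besides the shell and the picture viewer there is one more tool, called after "Emit:" as a command line: name --argument value ..., lists and objects as JSON in quotes. jog_arm: Moves the arm, as the interface text tells. Its arguments: {"type":"object","properties":{"increments":{"type":"array"}},"required":["increments"]}

```bash
mkdir -p pics
cat > h.py <<'E'
import numpy as np, cv2
from workcell import bot
def save(n,f):
    im=bot.capture(n); cv2.imwrite(f,im[:,:,::-1]); return im
def ray(n,px,st=None):
    c=bot.get_calibration(n); K=np.array([[c['fx'],0,c['cx']],[0,c['fy'],c['cy']],[0,0,1.]])
    if n=='wrist':
        st=st or bot.get_state(); T=np.eye(4); T[:3,:3]=st['tool_rot']; T[:3,3]=st['tcp_pos']; T=T@np.array(c['hand_eye'])
    else: T=np.array(c['world_from_camera'])
    u=cv2.undistortPoints(np.array(px,float).reshape(-1,1,2),K,np.array(c['dist_coeffs']))[:,0]
    d=np.c_[u,np.ones(len(u))]@T[:3,:3].T
    return T[:3,3],d
def onz(n,px,z,st=None):
    o,d=ray(n,px,st); return o+d*((z-o[2])/d[:,2])[:,None]
E
python3 - <<'E'
from h import *
s=bot.get_state(); print(s)
for n in ('scene','side','wrist'): save(n,f'pics/{n}0.png')
a=cv2.imread('pics/scene0.png')
print(bot.get_calibration('scene')['world_from_camera'])
E
```

```text
{'time_s': 0.0, 'joints': array([ 1.25003372e+00,  2.38775616e-01, -1.42658253e-02,  1.31920614e+00,
       -1.24012133e-05,  1.57080743e+00]), 'joint_velocities': array([-0.00053866,  0.00213988, -0.0020767 , -0.00160866, -0.00011712,
       -0.00117821]), 'tau': array([ 2.40467416e-03, -5.38771462e+01,  3.46440911e+01,  1.84848940e-02,
        1.48057820e-04, -1.35418002e-06]), 'tcp_pos': array([165.47438683, 498.05757436, 404.07565306]), 'tool_rot': array([[-9.48991757e-01,  3.15300566e-01, -4.45797944e-04],
       [ 3.15300881e-01,  9.48990752e-01, -1.38114385e-03],
       [-1.24173123e-05, -1.45125462e-03, -9.99998947e-01]]), 'wrist_force': array([-0.61088458,  0.61819061, -0.39770906]), 'torque': array([-0.03740889,  0.03051627,  0.00836623]), 'grasp_force': 0.0, 'gripper_width': 1.0020094004469575}
[[-8.41245514e-01  4.35513247e-01 -3.20365725e-01  9.18686965e+02]
 [ 5.40611844e-01  6.84935200e-01 -4.88469657e-01  5.36130990e+02]
 [ 6.69475606e-03 -5.84116413e-01 -8.11642284e-01  9.36974942e+02]
 [ 0.00000000e+00  0.00000000e+00  0.00000000e+00  1.00000000e+00]]
```

View pics/scene0.png

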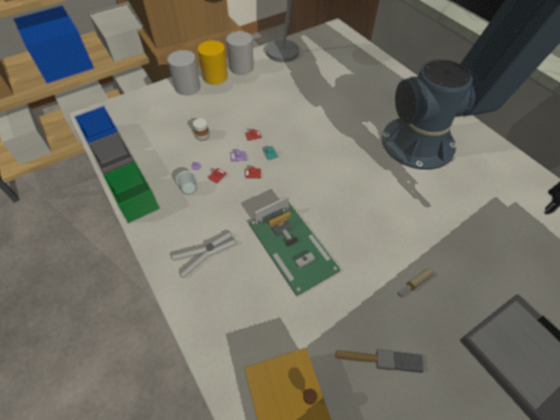

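View pics/wrist0.png

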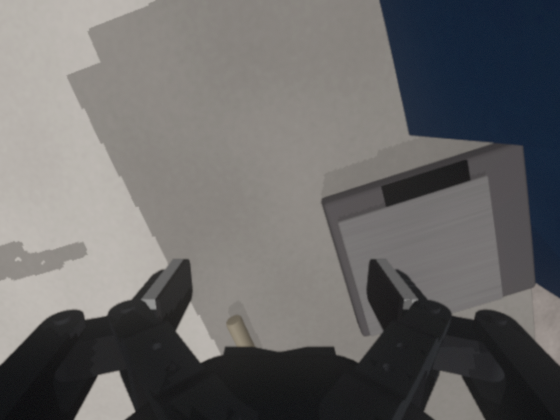

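The lilac candidates are the one at (238,155), which looks rectangular, and the one at (196,166), small and round. The jig is at about (293,245). I'll enlarge this area to confirm and measure it.

Run:
```python
from h import *
a=cv2.imread('pics/scene0.png')
cv2.imwrite('pics/crop1.png',cv2.resize(a[105:300,155:350],None,fx=3,fy=3,interpolation=cv2.INTER_CUBIC))
hsv=cv2.cvtColor(a,cv2.COLOR_BGR2HSV)
def comps(lo,hi,mn=8):
    m=cv2.inRange(hsv,lo,hi); n,l,s,c=cv2.connectedComponentsWithStats(m)
    for i in range(1,n):
        if s[i,4]>=mn: print(s[i],c[i].round(1),onz('scene',[c[i]],8)[0].round(0))
    return m
print('lilac');comps((120,40,80),(150,255,255))
print('green');m=comps((60,70,50),(85,255,160),300)
cs=[c for c in cv2.findContours(m,0,1)[0] if cv2.contourArea(c)>300]
for c in cs:
    p=onz('scene',c.reshape(-1,2),14)[:,:2]; 
    r=cv2.minAreaRect(p.astype(np.float32)); print(r, cv2.boxPoints(r).round(0).tolist())
```

```text
lilac
[232 150  14  11 106] [239.1 155.6] [ 551. -268.    8.]
[192 163   8   6  42] [195.6 165.6] [ 691. -304.    8.]
green
[ 104  162   55   60 1884] [131.  191.2] [ 904. -315.    8.]
[ 251  206   88   88 2403] [296.3 253.1] [597. 136.   8.]
((594.1886596679688, 117.87300872802734), (245.16806030273438, 135.33534240722656), 88.20502471923828) [[523.0, -3.0], [658.0, -7.0], [666.0, 238.0], [530.0, 243.0]]
((903.2149658203125, -314.87908935546875), (219.62356567382812, 104.13821411132812), 89.7939224243164) [[851.0, -425.0], [955.0, -425.0], [956.0, -205.0], [852.0, -205.0]]
```

View pics/crop1.png

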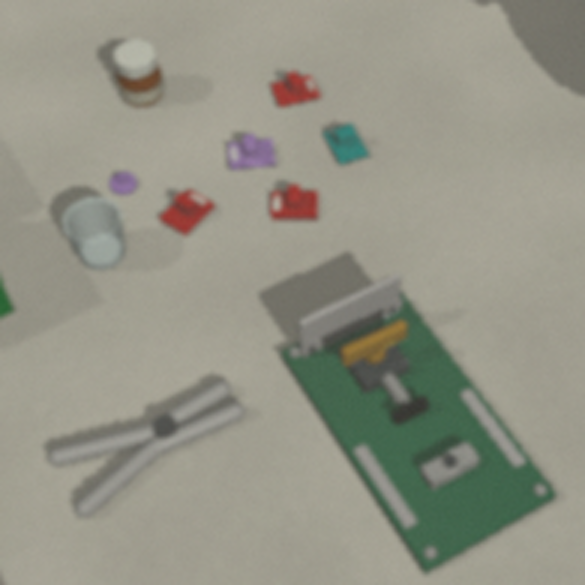

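The crop shows the lilac rectangle with a white stripe and stud at scene pixel (239,155). That fits the tag. (196,166) is the round button tag, and the red (3) and turquoise (1) ones are look-alikes. The jig has its panel at the world −y end.

Run:
```python
from h import *
c=bot.get_calibration('wrist');print(np.array(c['hand_eye']).round(3), c['fx'])
s=bot.get_state()
p=onz('wrist',[[280,210],[280,20],[280,350]],10,s); print(((p-s['tcp_pos'])@s['tool_rot']).round(0))
```

```text
[[-1.0000e-03 -9.6100e-01 -2.7600e-01  7.0804e+01]
 [ 1.0000e+00 -1.0000e-03  0.0000e+00 -1.4500e-01]
 [-0.0000e+00 -2.7600e-01  9.6100e-01  2.9572e+01]
 [ 0.0000e+00  0.0000e+00  0.0000e+00  1.0000e+00]] 297.9635775011975
[[ -33.    1.  394.]
 [ 182.    1.  394.]
 [-250.    1.  394.]]
```

Emit:
jog_arm --increments '[[[-4.5,-2,0,-3,1],[-9,-4,0,-6,1],[-13.5,-6,0,-9,1],[-18,-8,0,-12,1],[-22.5,-10,0,-15,1],[-27,-12,0,-18.4,1],[-31.5,-14,0,-18.4,1],[-36,-16,0,-18.4,1],[-40.5,-18,0,-18.4,1],[-45,-20,0,-18.4,1],[-49.5,-22,0,-18.4,1],[-52.6,-23.4,0,-18.4,1]]]'

```text
time_s: 1.35
tcp_pos: [592.8, 107.8, 404.2]
tool_rot: [[-1.0, 0.001, -0.0], [0.001, 1.0, -0.0], [0.0, -0.0, -1.0]]
wrist_force: [0.4, 0.7, 0.2]
gripper_width: 0.999
grasp_force: 0.0
```

Run:
```python
from h import *
bot.capture('side');bot.capture('side')
s=bot.get_state(); print(s['time_s'],s['tcp_pos'],s['tool_rot'].round(3),s['joints'].round(2), abs(s['joint_velocities']).max())
np.save('s1.npy',np.c_[s['tool_rot'],s['tcp_pos']])
save('wrist','pics/w1.png')
```

```text
1.45 [593.54524611 107.24072006 403.45778357] [[-1.     0.004 -0.   ]
 [ 0.004  1.    -0.001]
 [ 0.    -0.001 -1.   ]] [ 0.18  0.38  0.18  1.38 -0.    0.18] 0.05605149287786464
```

View pics/w1.png

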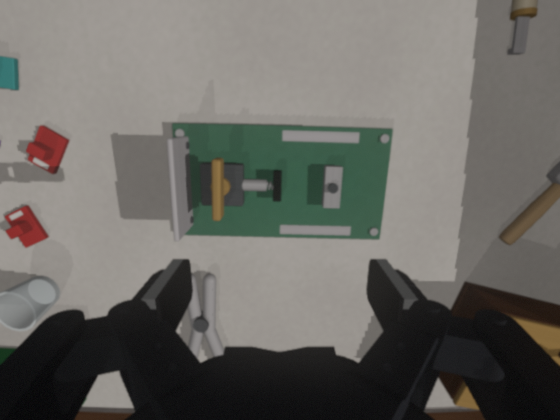

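The picture shows the jig: panel at (180,188), brass bar at (219,190), sprung jaw at (277,186), stop at (333,188). The green corners are near (391,129) and (381,239).

Run:
```python
from h import *
S=np.load('s1.npy'); s=dict(tool_rot=S[:,:3],tcp_pos=S[:,3])
a=cv2.imread('pics/w1.png'); hsv=cv2.cvtColor(a,cv2.COLOR_BGR2HSV)
m=cv2.inRange(hsv,(60,60,30),(90,255,200)); m[280:]=0; m[:, :140]=0
c=max(cv2.findContours(m,0,1)[0],key=cv2.contourArea).reshape(-1,2)
p=onz('wrist',c,14,s)[:,:2]
# edge fits: +y end, -x side, +x side
h=cv2.convexHull(c.reshape(-1,1,2)).reshape(-1,2)
r=cv2.minAreaRect(p.astype(np.float32)); print(r,cv2.boxPoints(r).round(1).tolist())
def fit(sel,ax):
    q=p[sel]; k=1-ax; A=np.polyfit(q[:,k],q[:,ax],1); res=abs(np.polyval(A,q[:,k])-q[:,ax]); g=res<1.5
    A=np.polyfit(q[g,k],q[g,ax],1); print('slope,off',A.round(4),g.sum(),len(q)); return A
ymax=np.percentile(p[:,1],99); xmin,xmax=np.percentile(p[:,0],[1,99])
inn=(p[:,1]>30)&(p[:,1]<220)
E=fit((p[:,1]>ymax-6)&(p[:,0]>xmin+12)&(p[:,0]<xmax-12),1)
L=fit(inn&(p[:,0]<xmin+7),0); H=fit(inn&(p[:,0]>xmax-7),0)
b=cv2.inRange(hsv,(8,120,80),(30,255,255)); b[280:]=0;b[:,:150]=0;b[:,300:]=0
cb=max(cv2.findContours(b,0,1)[0],key=cv2.contourArea).reshape(-1,2)
q=onz('wrist',cb,62,s)[:,:2]; r=cv2.minAreaRect(q.astype(np.float32)); print('knob',r,cv2.boxPoints(r).round(1).tolist())
k=cv2.inRange(hsv,(0,0,0),(180,255,40)); k[280:]=0;k[:,:265]=0;k[:,300:]=0;k[:150]=0
ck=max(cv2.findContours(k,0,1)[0],key=cv2.contourArea).reshape(-1,2)
q=onz('wrist',ck,30,s)[:,:2]; r=cv2.minAreaRect(q.astype(np.float32)); print('jaw',r,cv2.boxPoints(r).round(1).tolist())
```

```text
((591.5587158203125, 109.19490051269531), (256.5643310546875, 136.90597534179688), 88.3114013671875) [[519.4000244140625, -17.0], [656.2000122070312, -21.0], [663.7999877929688, 235.39999389648438], [526.9000244140625, 239.39999389648438]]
slope,off [-2.840000e-02  2.535298e+02] 99 103
slope,off [3.09000e-02 5.20404e+02] 163 163
slope,off [2.900000e-02 6.561478e+02] 147 147
knob ((588.9108276367188, 44.082000732421875), (19.314451217651367, 65.4839859008789), 89.78565979003906) [[556.0999755859375, 34.5], [621.5999755859375, 34.29999923706055], [621.7000122070312, 53.599998474121094], [556.2000122070312, 53.900001525878906]]
jaw ((590.4752807617188, 104.59303283691406), (6.95189094543457, 33.39271926879883), 89.48674774169922) [[573.7000122070312, 101.30000305175781], [607.0999755859375, 101.0], [607.2000122070312, 107.9000015258789], [573.7999877929688, 108.19999694824219]]
```

Emit:
jog_arm --increments '[[[0.5,-4.5,0,0,1],[1,-9,0,0,1],[1.5,-13.5,1,0,1],[2,-18,2,0,1],[2.5,-22.5,3,0,1],[3,-27,4,0,1],[3.5,-31.5,6,0,1],[4,-35.5,8,0,0.6],[4,-37.5,10,0,0.6],[4,-37.5,10,0,0.6],[4,-37.5,10,0,0.6]]]'

```text
time_s: 2.6
tcp_pos: [550.8, -263.9, 304.6]
tool_rot: [[-1.0, -0.0, -0.001], [-0.0, 1.0, 0.001], [0.001, 0.001, -1.0]]
wrist_force: [0.3, 0.2, 0.3]
gripper_width: 0.599
grasp_force: 0.0
```

Run:
```python
from h import *
s=bot.get_state(); print(s['time_s'],s['tcp_pos'],s['tool_rot'].round(3),s['gripper_width'])
save('wrist','pics/w2.png')
a=cv2.imread('pics/w2.png'); hsv=cv2.cvtColor(a,cv2.COLOR_BGR2HSV)
m=cv2.inRange(hsv,(120,40,60),(155,255,255))
for c in cv2.findContours(m,0,1)[0]:
    if cv2.contourArea(c)<60: continue
    p=onz('wrist',c.reshape(-1,2),8,s)[:,:2]; r=cv2.minAreaRect(p.astype(np.float32)); print(c.reshape(-1,2).mean(0),r,cv2.boxPoints(r).round(1).tolist())
```

```text
2.6 [ 550.75866376 -263.8770692   304.64420653] [[-1.    -0.    -0.001]
 [-0.     1.     0.001]
 [ 0.001  0.001 -1.   ]] 0.5993498348953199
[236.17808219 328.35616438] ((686.5701904296875, -309.2413635253906), (27.703136444091797, 29.268871307373047), 88.22402954101562) [[671.5, -322.6000061035156], [700.7999877929688, -323.5], [701.5999755859375, -295.79998779296875], [672.4000244140625, -294.8999938964844]]
[270.54140127 204.63694268] ((551.3475952148438, -271.3232421875), (35.18015670776367, 49.766746520996094), 65.64421081542969) [[521.4000244140625, -277.1000061035156], [566.7999877929688, -297.6000061035156], [581.2999877929688, -265.6000061035156], [535.9000244140625, -245.0]]
```

View pics/w2.png

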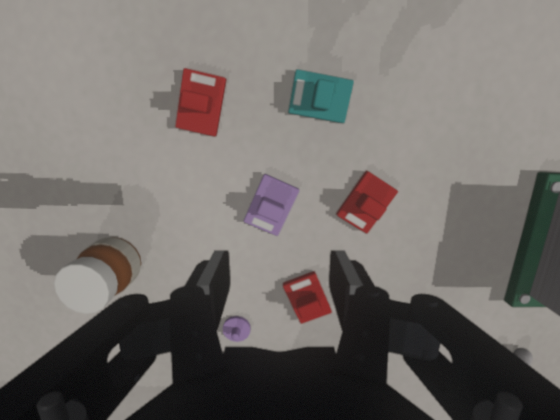

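The lilac tag is at pixel (270,205) with its stripe at the lower left. Its measured 50x35 mm size matches. Next I turn the gripper to it and go lower for a closer look.

Emit:
jog_arm --increments '[[[0,-0.3,1,-8.2,0.5],[-0.05,-0.66,2,-16.4,0.5],[-0.05,-0.66,3,-24.6,0.5],[-0.05,-0.66,4,-32.8,0.5],[-0.05,-0.66,5,-41,0.5],[-0.05,-0.66,6,-49.2,0.5],[-0.05,-0.66,6.4,-57.4,0.5],[-0.05,-0.66,6.4,-65.7,0.5],[-0.05,-0.66,6.4,-65.7,0.5],[-0.05,-0.66,6.4,-65.7,0.5]]]'

```text
time_s: 3.65
tcp_pos: [552.1, -270.2, 241.8]
tool_rot: [[-0.414, -0.91, 0.001], [-0.91, 0.414, -0.001], [0.0, -0.001, -1.0]]
wrist_force: [-0.8, -0.9, 0.5]
gripper_width: 0.496
grasp_force: 0.0
```

```bash
cat > tag.py <<'E'
from h import *
import sys
def tag(f,z=8):
    s=bot.get_state(); save('wrist',f); print(s['time_s'],s['tcp_pos'].round(1),s['tool_rot'].round(3)[:2,:2].tolist(),s['gripper_width'],s['grasp_force'])
    a=cv2.imread(f); hsv=cv2.cvtColor(a,cv2.COLOR_BGR2HSV)
    m=cv2.inRange(hsv,(120,40,60),(155,255,255))
    for c in cv2.findContours(m,0,1)[0]:
        if cv2.contourArea(c)<150: continue
        p=onz('wrist',c.reshape(-1,2),z,s); r=cv2.minAreaRect(p[:,:2].astype(np.float32)); print(c.reshape(-1,2).mean(0),r,cv2.boxPoints(r).round(1).tolist())
        t=(np.array([*r[0],z])-s['tcp_pos'])@s['tool_rot']; print('tool frame',t.round(1))
tag(sys.argv[1],float(sys.argv[2]))
E
python3 tag.py pics/w3.png 8
```

```text
3.65 [ 552.1 -270.2  241.8] [[-0.414, -0.91], [-0.91, 0.414]] 0.4958901550795873 0.0
[ 94.95283019 249.20754717] ((686.325927734375, -309.9506530761719), (28.626955032348633, 30.40849494934082), 65.77100372314453) [[666.5999755859375, -316.79998779296875], [694.2999877929688, -329.20001220703125], [706.0999755859375, -303.1000061035156], [678.2999877929688, -290.70001220703125]]
tool frame [ -19.4 -138.3  234. ]
[278.52252252 222.71621622] ((551.4573974609375, -271.7427673339844), (36.56291198730469, 49.34577941894531), 65.54375457763672) [[521.4000244140625, -278.20001220703125], [566.2999877929688, -298.6000061035156], [581.5, -265.29998779296875], [536.5999755859375, -244.89999389648438]]
tool frame [  1.6   0.3 233.8]
```

View pics/w3.png

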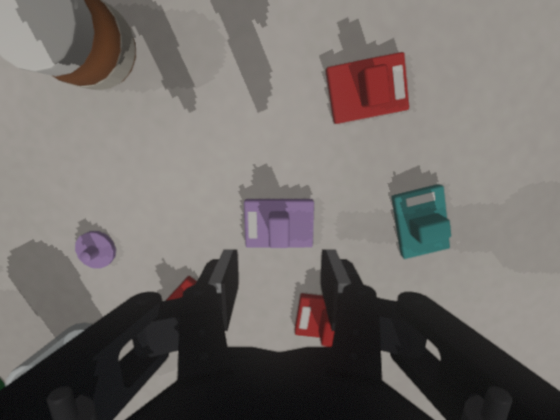

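Emit:
jog_arm --increments '[[[0,0,2,0,0.5],[0,0,4,0,0.5],[0,0,5.2,0,0.5],[0,0,5.7,0,0.5],[0,0,5.7,0,0.4],[0,0,5.7,0,0.1],[0,0,5.7,0,0.1],[0,0,5.7,0,0],[0,0,5.7,0,0],[0,0,5.7,0,0],[0,0,5.7,0,0],[0,0,5.7,0,0]]]'

```text
time_s: 4.9
tcp_pos: [551.9, -271.6, 184.8]
tool_rot: [[-0.411, -0.911, 0.002], [-0.911, 0.411, -0.001], [0.0, -0.002, -1.0]]
wrist_force: [0.6, -0.2, 5.3]
gripper_width: 0.142
grasp_force: 60.7
```

Emit:
jog_arm --increments '[[[0,0,-1,0,0],[0,0,-3,0,0],[0,0,-6,0,0],[0,0,-9,0,0],[0,0,-11,0,0],[0,0,-12,0,0],[0,0,-12,0,0]]]'

```text
time_s: 5.6
tcp_pos: [551.8, -271.5, 305.3]
tool_rot: [[-0.411, -0.912, 0.002], [-0.912, 0.411, -0.001], [0.0, -0.003, -1.0]]
wrist_force: [0.1, -0.3, 0.1]
gripper_width: 0.145
grasp_force: 59.8
```

```bash
python3 tag.py pics/w4.png 128
python3 - <<'E'
import cv2
a=cv2.imread('pics/w4.png'); cv2.imwrite('pics/w4c.png',cv2.resize(a[170:330,180:380],None,fx=3,fy=3))
E
```

```text
5.6 [ 551.8 -271.5  305.3] [[-0.411, -0.912], [-0.912, 0.411]] 0.1454591884856187 59.82619643211365
[276.52983294 253.53460621] ((552.0399780273438, -269.9579162597656), (40.587860107421875, 49.767208099365234), 65.7193603515625) [[521.0, -278.20001220703125], [566.4000244140625, -298.70001220703125], [583.0999755859375, -261.70001220703125], [537.7000122070312, -241.1999969482422]]
tool frame [ -1.5   0.8 177.3]
[134.09756098 223.69512195] ((612.9891967773438, -321.3011169433594), (16.32496452331543, 15.230210304260254), 1.1055948734283447) [[604.7000122070312, -313.79998779296875], [605.0, -329.1000061035156], [621.2999877929688, -328.79998779296875], [621.0, -313.5]]
tool frame [ 20.2 -75.8 177.5]
```

View pics/w4c.png

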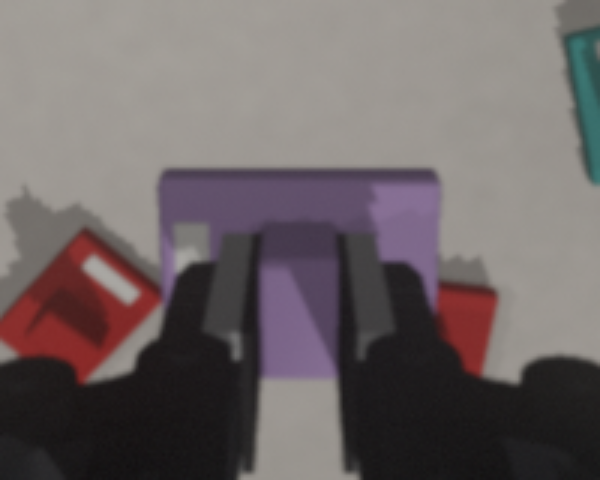

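Emit:
jog_arm --increments '[[[-3.8,1.28,0,-3,0],[-8,2.7,0,-6,0],[-12,4,0,-9,0],[-16,5.4,0,-12,0],[-20,6.7,0,-15,0],[-24,8.05,0,-18,0],[-28,9.4,0,-21,0],[-32,10.7,0,-22.6,0],[-36,12.1,0,-22.6,0],[-38.34,12.85,0,-22.6,0],[-38.34,12.85,1,-22.6,0],[-38.34,12.85,1,-22.6,0]]]'

```text
time_s: 6.85
tcp_pos: [591.2, 131.2, 290.9]
tool_rot: [[-0.028, -1.0, -0.004], [-1.0, 0.028, -0.001], [0.001, 0.004, -1.0]]
wrist_force: [0.4, -0.8, 0.2]
gripper_width: 0.14
grasp_force: 59.8
```

Run:
```python
from h import *
s=bot.get_state(); z=s['tcp_pos'][2]-177
p=onz('wrist',[[234,231],[280,231],[326,231]],z,s); print(s['time_s'],s['tcp_pos'],s['tool_rot'].round(4).tolist()); print(((p-s['tcp_pos'])@s['tool_rot']).round(1))
save('wrist','pics/w5.png')
a=cv2.imread('pics/w5.png'); hsv=cv2.cvtColor(a,cv2.COLOR_BGR2HSV)
# plate edge rows per column from mask
m=cv2.inRange(hsv,(120,30,40),(155,255,255))
for c in (240,260,310,320): r=np.where(m[150:300,c])[0]+150; print(c,r.min(),r.max(), hsv[225:238,c,2])
cols=np.where(m[238])[0]; print(cols.min(),cols.max())
```

```text
6.85 [591.19103091 131.21128177 290.94749997] [[-0.028, -0.9996, -0.0043], [-0.9996, 0.028, -0.0013], [0.0015, 0.0043, -1.0]]
[[ 16.4 -23.  176.9]
 [ 16.3   1.2 177. ]
 [ 16.3  25.4 177.1]]
240 227 243 [ 99  85  86  91 104 124 142 156 160 161 162 162 163]
260 226 247 [ 71  80  85  90 100 114 118 119 118 118 118 119 118]
310 226 258 [ 97  84  87  90  99 111 116 118 119 118 118 119 118]
320 226 267 [ 98  85  87  91 100 117 136 152 160 161 162 161 161]
233 326
```

View pics/w5.png

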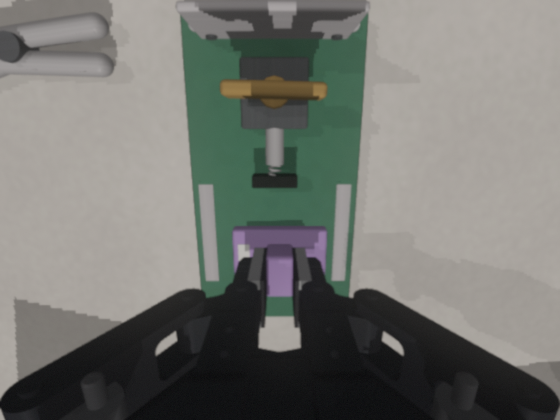

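Held square; the jaw sits at (275,181), knob at (274,90) and the tag's front edge at row 230. I'll measure the jaw face and jig centreline from this same view.

Run:
```python
from h import *
s=bot.get_state()
a=cv2.imread('pics/w5.png'); hsv=cv2.cvtColor(a,cv2.COLOR_BGR2HSV)
def w(px,z): p=onz('wrist',px,z,s); return p.round(1).tolist()
k=hsv[:,:,2].copy()
for c in (260,275,290): print(c,[int(v) for v in k[170:194,c]])
print('row181',[int(v) for v in k[181,246:304]])
print('jaw corners z30',w([[252.5,187.5],[275,187.5],[297.5,187.5]],30))
m=cv2.inRange(hsv,(60,60,30),(90,255,200))
for r in (140,160,180): c=np.where(m[r,:])[0]; print(r,c.min(),c.max(),w([[c.min()-.5,r],[c.max()+.5,r]],14))
b=cv2.inRange(hsv,(8,120,60),(30,255,255)); b[120:]=0;b[:60]=0
cb=max(cv2.findContours(b,0,1)[0],key=cv2.contourArea).reshape(-1,2)
q=onz('wrist',cb,62,s)[:,:2]; r=cv2.minAreaRect(q.astype(np.float32)); print('knob',r,cv2.boxPoints(r).round(1).tolist())
z=s['tcp_pos'][2]-177; print('tag edge',w([[233,230.5],[280,230.5],[326.5,230.5]],z))
```

```text
260 [76, 76, 69, 50, 32, 33, 34, 37, 39, 40, 40, 39, 39, 40, 40, 39, 41, 57, 86, 104, 107, 107, 107, 107]
275 [126, 110, 77, 53, 60, 62, 46, 38, 36, 39, 37, 38, 40, 40, 39, 39, 43, 55, 81, 95, 99, 99, 103, 106]
290 [68, 68, 64, 49, 33, 32, 35, 39, 39, 40, 39, 38, 38, 38, 39, 37, 41, 55, 81, 94, 97, 99, 104, 105]
row181 [108, 108, 108, 106, 104, 89, 59, 43, 41, 39, 41, 39, 38, 41, 39, 41, 40, 38, 39, 38, 39, 40, 39, 39, 39, 38, 39, 38, 38, 38, 38, 39, 39, 39, 40, 39, 39, 38, 39, 38, 39, 38, 37, 38, 38, 37, 38, 38, 40, 39, 47, 70, 92, 96, 98, 97, 97, 99]
jaw corners z30 [[610.1, 107.5, 30.0], [592.3, 108.1, 30.0], [574.4, 108.6, 30.0]]
140 190 358 [[660.9, 69.7, 14.0], [523.1, 73.9, 14.0]]
160 192 357 [[661.0, 85.9, 14.0], [523.3, 90.1, 14.0]]
180 193 355 [[662.0, 102.7, 14.0], [524.3, 106.9, 14.0]]
knob ((590.861083984375, 39.85331726074219), (65.62090301513672, 18.476408004760742), 2.6860997676849365) [[557.7000122070312, 47.5], [558.5, 29.100000381469727], [624.0999755859375, 32.20000076293945], [623.2000122070312, 50.599998474121094]]
tag edge [[613.8, 113.0, 114.8], [589.1, 113.7, 114.8], [564.6, 114.5, 114.8]]
```

Emit:
jog_arm --increments '[[[0.07,-0.15,1.5,0,0],[0.13,-0.3,4,0,0],[0.13,-0.3,6.5,0,0],[0.13,-0.3,8,0,0],[0.13,-0.3,8.8,0,0],[0.13,-0.3,9.0,0,0],[0.13,-0.3,9.0,0,0],[0.13,-0.3,9.0,0,0]]]'

```text
time_s: 7.7
tcp_pos: [595.4, 129.3, 204.6]
tool_rot: [[-0.03, -1.0, 0.001], [-1.0, 0.03, 0.0], [-0.0, -0.001, -1.0]]
wrist_force: [-0.6, 0.5, -0.5]
gripper_width: 0.142
grasp_force: 59.8
```

Emit:
jog_arm --increments '[[[0,0,0.2,0,0],[0,0,0.35,0,0],[0,0,0.45,0,0],[0,0,0.5,0,0],[0,0,0.5,0,0],[0,0,0.5,0,0]]]'

```text
time_s: 8.3
tcp_pos: [595.0, 129.6, 198.8]
tool_rot: [[-0.029, -1.0, -0.0], [-1.0, 0.029, 0.0], [-0.0, 0.0, -1.0]]
wrist_force: [-0.6, 1.1, 2.5]
gripper_width: 0.148
grasp_force: 60.0
```

Run:
```python
from h import *
s=bot.get_state(); print(s['time_s'],s['tcp_pos'].round(1),s['wrist_force'].round(1))
save('wrist','pics/w6.png')
a=cv2.imread('pics/w6.png');cv2.imwrite('pics/w6c.png',cv2.resize(a[90:330,150:410],None,fx=2.5,fy=2.5))
```

```text
8.3 [595.  129.6 198.8] [-0.6  1.1  2.5]
```

View pics/w6c.png

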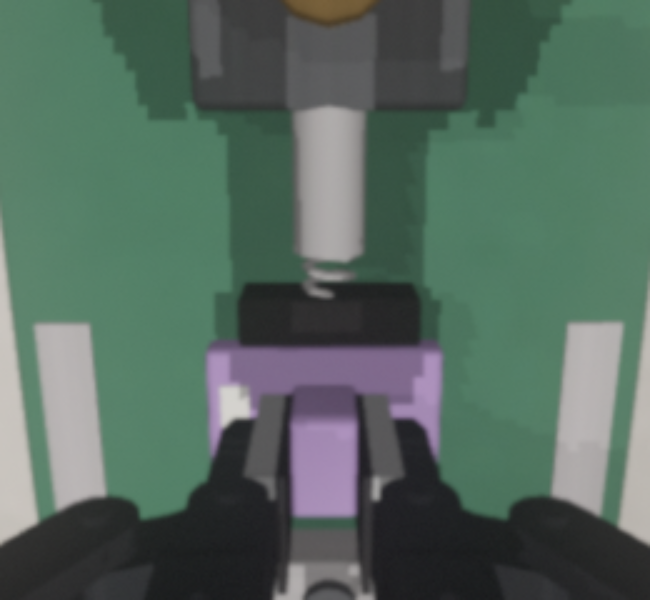

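The tag is on the plate, centred on the jaw (tag columns 207–441 and jaw 239–419 in the crop). I'll release it, and check the gap.

Run:
```python
from h import *
s=bot.get_state()
px=lambda c,r:[150+c/2.5,90+r/2.5]
print('tag',onz('wrist',[px(210,343),px(438,343)],22,s).round(1).tolist(),'jaw',onz('wrist',[px(240,346),px(418,346)],30,s).round(1).tolist())
```

```text
tag [[617.3, 110.4, 22.0], [569.6, 111.8, 22.0]] jaw [[610.1, 108.4, 30.0], [574.8, 109.5, 30.0]]
```

Emit:
jog_arm --increments '[[[0,0,0,0,0.2],[0,0,0,0,0.3],[0,0,0,0,0.35],[0,0,0,0,0.35],[0,0,-0.5,0,0.35],[0,0,-2,0,0.35],[0,0,-5,0,0.35],[0,0,-9,0,0.35],[0,0,-10,0,0.35],[0,0,-10,0,0.35]]]'

```text
time_s: 9.35
tcp_pos: [595.6, 129.7, 301.0]
tool_rot: [[-0.029, -1.0, 0.004], [-1.0, 0.029, 0.001], [-0.001, -0.004, -1.0]]
wrist_force: [-0.2, 0.8, 0.6]
gripper_width: 0.346
grasp_force: 0.0
```

Run:
```python
from h import *
s=bot.get_state(); print(s['time_s'],s['tcp_pos'].round(1),s['tool_rot'].round(3).tolist(),s['gripper_width'])
save('wrist','pics/w7.png')
a=cv2.imread('pics/w7.png'); hsv=cv2.cvtColor(a,cv2.COLOR_BGR2HSV)
print('jawcol',[int(v) for v in hsv[175:215,275,2]])
m=cv2.inRange(hsv,(120,40,60),(155,255,255))
c=max(cv2.findContours(m,0,1)[0],key=cv2.contourArea).reshape(-1,2)
p=onz('wrist',c,22,s)[:,:2]; r=cv2.minAreaRect(p.astype(np.float32)); print('tag',r,cv2.boxPoints(r).round(1).tolist())
b=cv2.inRange(hsv,(8,120,60),(30,255,255)); b[160:]=0
cb=max(cv2.findContours(b,0,1)[0],key=cv2.contourArea).reshape(-1,2)
q=onz('wrist',cb,62,s)[:,:2]; r=cv2.minAreaRect(q.astype(np.float32)); print('knob',r,cv2.boxPoints(r).round(1).tolist())
cv2.imwrite('pics/w7c.png',cv2.resize(a[0:300,130:430],None,fx=2,fy=2))
```

```text
9.35 [595.6 129.7 301. ] [[-0.029, -1.0, 0.004], [-1.0, 0.029, 0.001], [-0.001, -0.004, -1.0]] 0.34621181891576586
jawcol [37, 38, 41, 39, 39, 40, 41, 38, 38, 35, 38, 51, 73, 94, 115, 124, 125, 125, 124, 125, 126, 122, 113, 98, 89, 88, 95, 114, 134, 149, 152, 153, 153, 153, 153, 153, 153, 153, 153, 154]
tag ((593.769775390625, 129.56564331054688), (37.00022506713867, 49.550148010253906), 88.32718658447266) [[568.5, 111.80000305175781], [618.0, 110.4000015258789], [619.0999755859375, 147.3000030517578], [569.5, 148.8000030517578]]
knob ((590.2651977539062, 40.656429290771484), (18.147106170654297, 65.49935150146484), 88.28549194335938) [[557.2999877929688, 32.599998474121094], [622.7000122070312, 30.600000381469727], [623.2999877929688, 48.70000076293945], [557.7999877929688, 50.70000076293945]]
```

View pics/w7c.png

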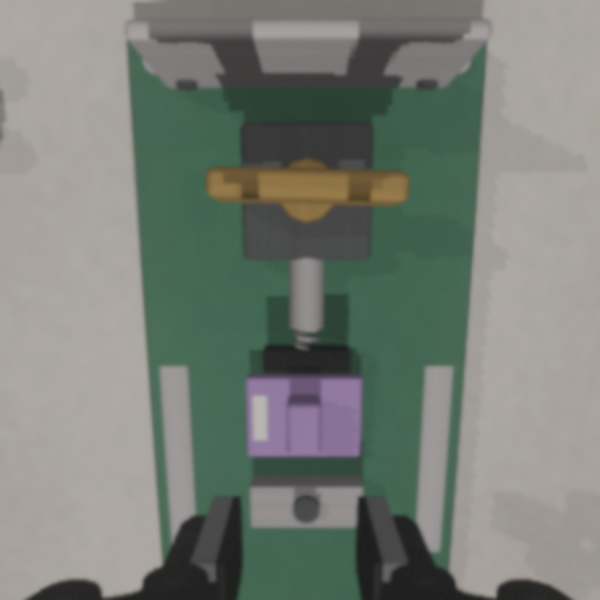

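The tag is lying in the nest, square and between the jaws. The knob reads about 0.02 rad, with its axis near (590, 38.8). I'll go over to it with the fingers part-open.

Emit:
jog_arm --increments '[[[2,0.05,0,8.3,0.3],[5,0.1,0,16.6,0.3],[8,0.2,0,24.9,0.3],[9.12,0.22,0,33.2,0.3],[9.12,0.22,0,41.5,0.3],[9.12,0.22,0,49.8,0.3],[9.12,0.22,0,58.1,0.3],[9.12,0.22,1,66.4,0.3],[9.12,0.22,2,74.7,0.3],[9.12,0.22,3,83,0.3],[9.12,0.22,4,91.3,0.3],[9.12,0.22,4,91.3,0.3]]]'

```text
time_s: 10.6
tcp_pos: [589.0, 38.4, 255.7]
tool_rot: [[-0.999, 0.054, -0.005], [0.054, 0.999, -0.0], [0.005, -0.001, -1.0]]
wrist_force: [-1.1, 0.2, 0.4]
gripper_width: 0.305
grasp_force: 0.0
```

Run:
```python
from h import *
bot.capture('side');bot.capture('side')
s=bot.get_state(); print(s['time_s'],s['tcp_pos'].round(1),s['tool_rot'].round(3).tolist(),s['wrist_force'].round(1),s['torque'].round(3),s['joints'].round(2))
save('wrist','pics/w8.png')
a=cv2.imread('pics/w8.png'); hsv=cv2.cvtColor(a,cv2.COLOR_BGR2HSV)
b=cv2.inRange(hsv,(8,120,60),(30,255,255)); b[:,:180]=0;b[:,380:]=0
cb=max(cv2.findContours(b,0,1)[0],key=cv2.contourArea).reshape(-1,2)
q=onz('wrist',cb,62,s); T=(q-s['tcp_pos'])@s['tool_rot']; print('bar in tool min/max',T.min(0).round(1),T.max(0).round(1))
for lo,hi in((-30,-22),(-22,-14),(14,22),(22,31)):
    k=T[(T[:,0]>lo)&(T[:,0]<hi)]; 
    if len(k):print(lo,k[:,1].min().round(1),k[:,1].max().round(1))
cv2.imwrite('pics/w8c.png',cv2.resize(a[100:350,150:410],None,fx=2.3,fy=2.3))
```

```text
10.7 [589.7  38.4 257.6] [[-0.999, 0.048, -0.002], [0.048, 0.999, -0.0], [0.002, -0.0, -1.0]] [-0.2  0.6  0.6] [ 0.003 -0.029  0.019] [ 0.07  0.43 -0.11  1.03 -0.    0.11]
bar in tool min/max [-33.2  -8.9 195.5] [ 35.2   9.  195.7]
-30 -3.8 3.8
-22 -3.7 4.3
14 -6.5 6.5
22 -3.5 4.7
```

View pics/w8c.png

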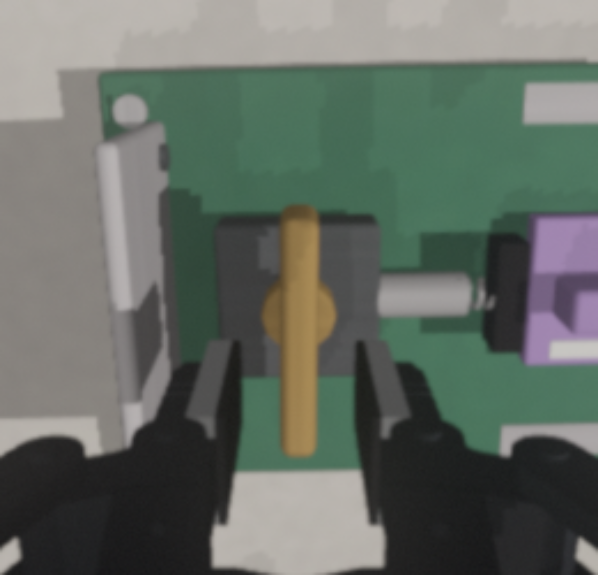

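The bar is centred and parallel between the fingers, about 1 mm off along its length. I'll descend.

Emit:
jog_arm --increments '[[[0.1,0,1,0,0.3],[0.1,0,2,0,0.3],[0.1,0,3,0,0.3],[0.1,0,3.6,0,0.3],[0.1,0,3.9,0,0.3],[0.1,0,3.9,0,0.3],[0.1,0,3.9,0,0.3]]]'

```text
time_s: 11.45
tcp_pos: [589.3, 38.5, 219.9]
tool_rot: [[-0.999, 0.052, 0.0], [0.052, 0.999, -0.0], [-0.0, -0.0, -1.0]]
wrist_force: [-0.2, 0.1, 0.2]
gripper_width: 0.301
grasp_force: 0.0
```

Emit:
jog_arm --increments '[[[0,0,0,0,0.2],[0,0,0,0,0.1],[0,0,0,0,0],[0,0,0,0,0],[0,0,0,0,0],[0,0,0,0,0],[0,0,0,0,0]]]'

```text
time_s: 12.15
tcp_pos: [589.3, 38.5, 220.3]
tool_rot: [[-0.999, 0.052, 0.001], [0.052, 0.999, -0.0], [-0.001, 0.0, -1.0]]
wrist_force: [-1.7, -0.7, 5.8]
gripper_width: 0.102
grasp_force: 60.6
```

```bash
cat > st.py <<'E'
from h import *
# averaged state; moment about vertical axis at tool
T=[];F=[];Y=[];J=[]
for i in range(3):
    s=bot.get_state(); T.append(s['torque']);F.append(s['wrist_force']);R=s['tool_rot'];Y.append(np.degrees(np.arctan2(R[1,0],R[0,0]))%360);J.append(s['tau'][5])
    if i<2: bot.capture('side')
print(round(s['time_s'],2),s['tcp_pos'].round(1),'yaw',np.round(Y,2),'F',np.mean(F,0).round(1),'Tq',np.round(T,3).tolist(),'tau6',np.round(J,3),s['gripper_width'].round(3),round(s['grasp_force'],1))
E
python3 st.py
```

```text
Traceback (most recent call last):
  File "st.py", line 7, in <module>
    print(round(s['time_s'],2),s['tcp_pos'].round(1),'yaw',np.round(Y,2),'F',np.mean(F,0).round(1),'Tq',np.round(T,3).tolist(),'tau6',np.round(J,3),s['gripper_width'].round(3),round(s['grasp_force'],1))
                                                                                                                                                    ^^^^^^^^^^^^^^^^^^^^^^^^
AttributeError: 'float' object has no attribute 'round'
```

Emit:
jog_arm --increments '[[[0,0,0,3,0],[0,0,0,6,0],[0,0,0,9,0],[0,0,0,12,0],[0,0,0,15,0],[0,0,0,17,0],[0,0,0,19,0],[0,0,0,20,0]]]'

```text
time_s: 13.05
tcp_pos: [589.4, 39.0, 220.3]
tool_rot: [[-0.92, 0.391, 0.001], [0.391, 0.92, 0.001], [-0.001, 0.001, -1.0]]
wrist_force: [-0.1, 2.5, 4.8]
gripper_width: 0.097
grasp_force: 60.7
```

```bash
sed -i "s/s\['gripper_width'\].round(3)/s['gripper_width']/" st.py; python3 st.py
```

```text
13.15 [589.4  38.9 220.3] yaw [156.99 156.95 157.02] F [0.1 2.8 5.4] Tq [[0.566, 0.123, 0.301], [0.551, 0.123, 0.212], [0.565, 0.118, 0.18]] tau6 [0.226 0.168 0.415] 0.09675944474296057 60.7
```

Emit:
jog_arm --increments '[[[0,0,0,3,0],[0,0,0,6,0],[0,0,0,9,0],[0,0,0,12,0],[0,0,0,14,0],[0,0,0,15,0],[0,0,0,16,0]]]'

```text
time_s: 13.85
tcp_pos: [589.6, 39.2, 220.3]
tool_rot: [[-0.778, 0.629, 0.001], [0.629, 0.778, 0.002], [-0.0, 0.002, -1.0]]
wrist_force: [-0.0, 6.0, 5.8]
gripper_width: 0.096
grasp_force: 60.7
```

```bash
python3 st.py
```

```text
13.95 [589.6  39.2 220.3] yaw [141.06 140.99 141.06] F [0.  5.8 5.1] Tq [[1.182, -0.097, 0.285], [1.157, -0.062, 0.181], [1.145, -0.067, 0.229]] tau6 [0.031 0.11  0.409] 0.10241015038932141 60.7
```

Emit:
jog_arm --increments '[[[0.025,0.03,0,1,0],[0.025,0.03,0,2,0],[0.025,0.03,0,3,0]]]'

```text
time_s: 14.25
tcp_pos: [589.6, 39.4, 220.3]
tool_rot: [[-0.744, 0.669, 0.002], [0.669, 0.744, 0.001], [-0.0, 0.002, -1.0]]
wrist_force: [0.9, 3.5, 5.0]
gripper_width: 0.095
grasp_force: 60.7
```

```bash
python3 st.py
```

```text
14.35 [589.6  39.4 220.3] yaw [138.04 137.97 138.04] F [1.5 4.4 5.4] Tq [[0.973, -0.193, 0.259], [0.959, -0.15, 0.233], [0.982, -0.14, 0.178]] tau6 [0.002 0.096 0.415] 0.09565884468697891 60.7
```

Emit:
jog_arm --increments '[[[0,0,0,1,0],[0,0,0,2,0],[0,0,0,3,0]]]'

```text
time_s: 14.65
tcp_pos: [589.7, 39.5, 220.3]
tool_rot: [[-0.708, 0.707, 0.002], [0.707, 0.708, 0.001], [-0.0, 0.002, -1.0]]
wrist_force: [1.2, 4.9, 5.2]
gripper_width: 0.096
grasp_force: 60.7
```

```bash
python3 st.py
```

```text
14.75 [589.7  39.5 220.3] yaw [135.04 134.98 135.04] F [1.1 5.2 4.9] Tq [[1.071, -0.243, 0.308], [1.025, -0.208, 0.25], [1.046, -0.284, 0.162]] tau6 [0.003 0.103 0.418] 0.09725258166878635 60.7
```

Emit:
jog_arm --increments '[[[0,0,0,1,0],[0,0,0,2,0],[0,0,0,3,0]]]'

```text
time_s: 15.05
tcp_pos: [589.7, 39.5, 220.3]
tool_rot: [[-0.67, 0.743, 0.002], [0.743, 0.67, 0.002], [-0.0, 0.002, -1.0]]
wrist_force: [1.1, 6.2, 4.6]
gripper_width: 0.099
grasp_force: 60.6
```

```bash
python3 st.py
```

```text
15.15 [589.7  39.5 220.3] yaw [132.04 131.98 132.05] F [1.5 6.2 4.7] Tq [[1.167, -0.264, 0.3], [1.109, -0.305, 0.284], [1.079, -0.298, 0.212]] tau6 [0.004 0.103 0.419] 0.09923764897070078 60.7
```

Emit:
jog_arm --increments '[[[0.02,0.03,0,1,0],[0.02,0.03,0,2,0],[0.02,0.03,0,3,0]]]'

```text
time_s: 15.45
tcp_pos: [589.8, 39.7, 220.3]
tool_rot: [[-0.63, 0.777, 0.002], [0.777, 0.63, 0.001], [-0.0, 0.002, -1.0]]
wrist_force: [1.7, 3.8, 4.5]
gripper_width: 0.099
grasp_force: 60.7
```

```bash
python3 st.py
```

```text
15.55 [589.8  39.7 220.3] yaw [129.02 128.95 129.01] F [1.6 4.6 5.1] Tq [[0.926, -0.305, 0.312], [0.953, -0.324, 0.238], [0.953, -0.317, 0.17]] tau6 [0.003 0.105 0.417] 0.09915344557912524 60.7
```

Emit:
jog_arm --increments '[[[0,0,0,1,0],[0,0,0,2,0],[0,0,0,3,0]]]'

```text
time_s: 15.85
tcp_pos: [589.9, 39.7, 220.3]
tool_rot: [[-0.588, 0.809, 0.002], [0.809, 0.588, 0.001], [-0.0, 0.002, -1.0]]
wrist_force: [1.8, 5.1, 4.1]
gripper_width: 0.1
grasp_force: 60.7
```

```bash
python3 st.py
```

```text
15.95 [589.9  39.7 220.3] yaw [126.01 125.94 126.01] F [1.8 4.6 4.5] Tq [[1.103, -0.416, 0.285], [1.036, -0.392, 0.204], [1.018, -0.4, 0.236]] tau6 [0.003 0.103 0.419] 0.097677009316802 60.7
```

Emit:
jog_arm --increments '[[[0,0,0,1,0],[0,0,0,2,0],[0,0,0,3,0]]]'

```text
time_s: 16.25
tcp_pos: [589.9, 39.7, 220.3]
tool_rot: [[-0.545, 0.839, 0.002], [0.839, 0.545, 0.001], [-0.0, 0.002, -1.0]]
wrist_force: [2.1, 5.1, 4.7]
gripper_width: 0.097
grasp_force: 60.6
```

```bash
python3 st.py
```

```text
16.35 [589.9  39.8 220.3] yaw [123.01 122.95 123.01] F [2.1 4.8 4.6] Tq [[0.994, -0.46, 0.311], [1.133, -0.401, 0.245], [1.096, -0.43, 0.183]] tau6 [0.004 0.103 0.419] 0.09707147008386892 60.7
```

Emit:
jog_arm --increments '[[[0.02,0.03,0,1,0],[0.02,0.03,0,2,0],[0.02,0.03,0,3,0]]]'

```text
time_s: 16.65
tcp_pos: [590.0, 39.9, 220.3]
tool_rot: [[-0.5, 0.866, 0.002], [0.866, 0.5, 0.001], [-0.0, 0.002, -1.0]]
wrist_force: [2.7, 4.3, 5.2]
gripper_width: 0.101
grasp_force: 60.7
```

```bash
python3 st.py
```

```text
16.75 [590.   39.9 220.3] yaw [119.99 119.93 120.  ] F [2.2 4.  5.4] Tq [[0.925, -0.463, 0.296], [0.878, -0.448, 0.275], [0.853, -0.471, 0.179]] tau6 [0.003 0.105 0.417] 0.09683342413018564 60.7
```

Emit:
jog_arm --increments '[[[0,0,0,1,0],[0,0,0,2,0],[0,0,0,3,0]]]'

```text
time_s: 17.05
tcp_pos: [590.1, 39.9, 220.3]
tool_rot: [[-0.454, 0.891, 0.002], [0.891, 0.454, 0.001], [-0.0, 0.002, -1.0]]
wrist_force: [2.4, 4.7, 5.7]
gripper_width: 0.099
grasp_force: 60.7
```

```bash
python3 st.py
```

```text
17.15 [590.1  40.  220.3] yaw [116.99 116.92 116.99] F [2.7 4.5 5.1] Tq [[0.952, -0.482, 0.291], [0.95, -0.497, 0.261], [0.928, -0.587, 0.22]] tau6 [0.003 0.103 0.419] 0.09842693449749851 60.7
```

Emit:
jog_arm --increments '[[[0,0,0,1,0],[0,0,0,2,0],[0,0,0,3,0]]]'

```text
time_s: 17.45
tcp_pos: [590.1, 40.0, 220.3]
tool_rot: [[-0.407, 0.914, 0.002], [0.914, 0.407, 0.001], [-0.0, 0.002, -1.0]]
wrist_force: [2.8, 4.1, 4.3]
gripper_width: 0.096
grasp_force: 60.6
```

```bash
python3 st.py
```

```text
17.55 [590.2  40.  220.3] yaw [113.99 113.92 113.99] F [2.5 4.6 4.7] Tq [[1.01, -0.648, 0.299], [0.929, -0.534, 0.201], [0.976, -0.591, 0.195]] tau6 [0.004 0.103 0.419] 0.09973898342796876 60.7
```

Emit:
jog_arm --increments '[[[0.02,0.03,0,1,0],[0.02,0.03,0,2,0],[0.02,0.03,0,3,0]]]'

```text
time_s: 17.85
tcp_pos: [590.3, 40.1, 220.2]
tool_rot: [[-0.358, 0.934, 0.002], [0.934, 0.358, 0.0], [-0.0, 0.002, -1.0]]
wrist_force: [2.8, 4.2, 5.3]
gripper_width: 0.094
grasp_force: 60.7
```

```bash
python3 st.py
```

```text
17.95 [590.3  40.2 220.3] yaw [110.97 110.9  110.97] F [2.5 4.  5.3] Tq [[0.733, -0.577, 0.364], [0.77, -0.564, 0.266], [0.757, -0.493, 0.281]] tau6 [0.003 0.105 0.417] 0.09593743074078374 60.7
```

Emit:
jog_arm --increments '[[[0,0,0,1,0],[0,0,0,2,0],[0,0,0,3,0]]]'

```text
time_s: 18.25
tcp_pos: [590.3, 40.1, 220.3]
tool_rot: [[-0.308, 0.951, 0.002], [0.951, 0.308, 0.0], [-0.0, 0.002, -1.0]]
wrist_force: [3.3, 4.1, 4.5]
gripper_width: 0.096
grasp_force: 60.7
```

```bash
python3 st.py
```

```text
18.35 [590.3  40.1 220.3] yaw [107.97 107.9  107.97] F [3.4 4.1 4.9] Tq [[0.823, -0.658, 0.275], [0.747, -0.627, 0.215], [0.801, -0.715, 0.177]] tau6 [0.002 0.103 0.419] 0.09978242979585476 60.7
```

Emit:
jog_arm --increments '[[[0,0,0,1,0],[0,0,0,2,0],[0,0,0,3,0]]]'

```text
time_s: 18.65
tcp_pos: [590.4, 40.2, 220.3]
tool_rot: [[-0.258, 0.966, 0.002], [0.966, 0.258, 0.001], [-0.0, 0.002, -1.0]]
wrist_force: [3.4, 5.4, 5.3]
gripper_width: 0.1
grasp_force: 60.7
```

```bash
python3 st.py
```

```text
18.75 [590.4  40.1 220.3] yaw [104.97 104.91 104.97] F [3.6 4.4 5.1] Tq [[0.824, -0.725, 0.371], [0.836, -0.765, 0.315], [0.842, -0.71, 0.33]] tau6 [0.093 0.192 0.494] 0.09735040757644299 60.7
```

The tau6 reading stepped up by about 0.09, so the nip is at roughly 73°. I'll go on in smaller steps.

Emit:
jog_arm --increments '[[[0,0,0,1,0],[0,0,0,2,0],[0,0,0,3,0]]]'

```text
time_s: 19.05
tcp_pos: [590.5, 40.2, 220.3]
tool_rot: [[-0.207, 0.978, 0.003], [0.978, 0.207, 0.001], [-0.0, 0.003, -1.0]]
wrist_force: [2.8, 4.7, 4.1]
gripper_width: 0.099
grasp_force: 60.7
```

```bash
python3 st.py
```

```text
19.15 [590.4  40.1 220.2] yaw [101.97 101.91 101.98] F [3.8 4.4 4. ] Tq [[0.891, -0.777, 0.443], [0.83, -0.838, 0.394], [0.819, -0.824, 0.3]] tau6 [0.128 0.228 0.533] 0.0998252609726679 60.6
```

Emit:
jog_arm --increments '[[[0,0,0,1,0],[0,0,0,2,0],[0,0,0,2.5,0]]]'

```text
time_s: 19.45
tcp_pos: [590.5, 40.2, 220.3]
tool_rot: [[-0.165, 0.986, 0.003], [0.986, 0.165, 0.001], [0.0, 0.003, -1.0]]
wrist_force: [4.6, 5.2, 4.3]
gripper_width: 0.102
grasp_force: 60.6
```

```bash
python3 st.py
```

```text
19.55 [590.5  40.2 220.3] yaw [99.49 99.46 99.5 ] F [4.3 4.5 4.5] Tq [[0.843, -0.865, 0.492], [0.821, -0.89, 0.402], [0.879, -0.881, 0.375]] tau6 [0.414 0.376 0.486] 0.10028656658218159 60.7
```

Emit:
jog_arm --increments '[[[0,0,0,0.3,0],[0,0,0,0.6,0],[0,0,0,0.9,0]]]'

```text
time_s: 19.85
tcp_pos: [590.5, 40.2, 220.3]
tool_rot: [[-0.15, 0.989, 0.003], [0.989, 0.15, 0.001], [0.0, 0.003, -1.0]]
wrist_force: [4.4, 4.9, 4.0]
gripper_width: 0.096
grasp_force: 60.7
```

```bash
python3 st.py
```

```text
19.95 [590.5  40.2 220.3] yaw [98.61 98.59 98.61] F [4.3 4.3 4.2] Tq [[0.836, -0.843, 0.472], [0.851, -0.9, 0.442], [0.841, -0.892, 0.38]] tau6 [0.369 0.395 0.453] 0.09453959105001106 60.7
```

Emit:
jog_arm --increments '[[[0,0,0,0,0.1],[0,0,0,0,0.2],[0,0,0,0,0.3],[0,0,0,0,0.3],[0,0,0,0,0.3],[0,0,-1,0,0.3],[0,0,-4,0,0.3],[0,0,-8,0,0.3],[0,0,-10,0,0.3],[0,0,-10,0,0.3],[0,0,-10,0,0.3]]]'

```text
time_s: 21.05
tcp_pos: [589.5, 39.9, 320.3]
tool_rot: [[-0.15, 0.989, 0.001], [0.989, 0.15, -0.0], [-0.0, 0.001, -1.0]]
wrist_force: [-1.2, 0.4, -0.7]
gripper_width: 0.303
grasp_force: 0.0
```

```bash
python3 st.py
python3 - <<'E'
from h import *
s=bot.get_state(); save('wrist','pics/w9.png')
a=cv2.imread('pics/w9.png'); hsv=cv2.cvtColor(a,cv2.COLOR_BGR2HSV)
b=cv2.inRange(hsv,(8,120,60),(30,255,255)); b[300:]=0
cb=max(cv2.findContours(b,0,1)[0],key=cv2.contourArea).reshape(-1,2)
q=onz('wrist',cb,62,s)[:,:2]; v=cv2.fitLine(q.astype(np.float32),2,0,.01,.01).ravel(); print('bar dir deg',np.degrees(np.arctan2(v[1],v[0])))
m=cv2.inRange(hsv,(120,40,60),(155,255,255))
for c in cv2.findContours(m,0,1)[0]:
    if cv2.contourArea(c)>150: print(cv2.minAreaRect(onz('wrist',c.reshape(-1,2),22,s)[:,:2].astype(np.float32)))
E
```

```text
21.15 [589.2  39.9 318.8] yaw [98.61 98.61 98.62] F [-0.8  0.  -0.8] Tq [[0.024, -0.03, 0.021], [-0.046, 0.034, 0.028], [0.036, -0.011, 0.015]] tau6 [0.001 0.001 0.001] 0.3024879641835736 0.0
bar dir deg -81.10912
((594.26904296875, 141.38125610351562), (36.304969787597656, 49.860130310058594), 88.27293395996094)
```

View pics/w9.png

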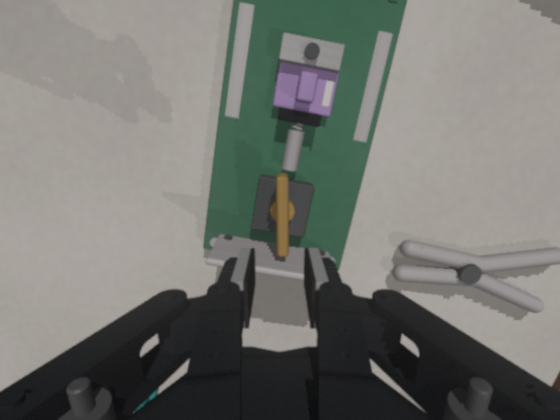

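The tag is flat and square between the jaws, pressed against the stop (pixel (306,90)). The knob stayed where I left it at 98.9°, and the fingers are clear of everything.

```bash
python3 -c "
from workcell import bot; print(bot.sign_off())"
```

```text
the job is handed in; nothing more can be done
None
```

The job is handed in at about 21 s of the 58 s: the lilac tag lies flat in the jig, held against the stop jaw at about 14 N (estimated from the torque rise past the nip), and the knob is released with the robot clear.

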